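Serve the gold praline

ROBOT

A 6-joint arm with a two-finger parallel gripper is mounted at the origin on a cart in front of the work surface, level with it; the furniture and walls round the work are solid. World frame = base frame: x ahead of the robot, y to its left, z up, the work surface at z = 0. Lengths are in m, angles in rad, forces in N, time in s.
With the tool pointing down it reaches from about 0.3 to 0.875 m from the base axis. Payload 6.4 kg.
Tool frame: the origin (TCP) lies midway between the tips of the shut fingers; the grasp point (between the pads) lies 19 mm behind it; z points along the fingers, y is the line along which they close (so a half turn about z gives the same grasp; the last joint's range is limited). The gripper opens to 85 mm and grips with 20 to 120 N. Pads are 22 mm wide; open, the fingers measure 114 mm over their backs; the gripper's body (76 mm by 85 mm) begins 54 mm behind the grasp point. The pads swing forward as they close: fully open they stand 13 mm farther back than shut.
Start: joints at [0.991, 0.181, 1.607, -0, 1.354, -0.206], TCP at [0.21, 0.535, 0.231] pointing down, gripper open.
Joint ranges: [-2.99, 2.99], [-0.89, 2.07], [0.3, 2.58], [-1.14, 4.28], [0, 2.63], [-3.12, 3.12]. Speed limits (rad/s): [2.57, 2.57, 3.01, 3.14, 3.14, 3.14].

INTERFACE

Orientations are given as a unit quaternion [w, x, y, z].
In Python, from bench import get_obs, camera, hand_in gives the robot as it stands.
- The arm moves only by the tool carry_out, never from a script. Its argument "plan" is a list that holds one entry, the list of rows, each a list of 7 numbers: the shift along the world's x, y, z in m, then the turn, a rotation vector about the world's x, y, z in rad, then the opening, from 0 (shut) to 1 (fully open). In form: [[[x, y, z, rx, ry, rz, hand], ...]]. A call has exactly 5 rows; each row is the pose to reach, as a shift and turn from the pose commanded when the call began; what a row does not reach only later rows make up. A row lasts 1/12 s, in which the tool goes at most 41.7 mm and 7.16 degrees, less where a joint would pass 70% of its speed; a pose out of reach is approached as far as the arm can. A call with a gripper value outside its range is refused whole. The fingers move at their own pace and stop on an object; the grip force is fixed at half the most. Time passes only in rows, so rows that repeat a pose let the fingers close, or fill a call up. It gives the time, the measured TCP pose, the force, the opening and the grip force at its end, in the units of the state.
- get_obs(): the state, without advancing time (a new reading comes with each control period).
- camera(name): name is "scene" or "top" or "wrist"; returns a dict with "pixels" (400x640x3 uint8, red, green, blue), "z_map" (400x640 float32, m along the optical axis (not along the pixel's ray), 0 where there is no reading), "camera_matrix" (3x3 intrinsics, pixels), "cam_to_world" (4x4, takes a point from camera to world coordinates). Camera axes: x right, y up, looking along -z (the intrinsics and any distortion apply to the point x, -y, -z); pixel columns grow to the right and rows downward; lengths in m; the calibration is good to about 2 mm. A picture is of the moment at which its call begins.
- hand_in(): hands the job in; it is judged then, once.
The state is a dict: "time_s": time; "q": joint angles; "dq": joint speeds; "joint_efforts": joint torques, N m; "eef_pos": TCP position; "eef_rot": TCP orientation; "wrist_force": force on the tool from outside, world axes, zero at the start; "torque": the same for the moment, N m; "opening": opening from 0.0 (shut) to 1.0 (fully open); "grasp_force": force on a finger pad.
Only numpy, scipy, OpenCV 4.12 (cv2) and the standard library are available. Lean on these libraries where they do the work, as an engineer would, in place of code of your own. Each camera call takes 0.05 s, during which the arm holds its last target. There are 200 camera calls.

TASK

Serve the guest the gold praline: slide the clear cover of the praline box all the way back, pluck the gold praline from its pocket and set it down gently, upright, in the middle of the empty saucer that stands by itself beside the box. Then slide the cover fully shut again and, last of all, press the button of the service bell to call the waiter. Leave the other two pralines in their pockets, do not tip or shove the saucer about, and disturb nothing else on the table.

Things in the scene. Friction and masses are not known exactly. Their poses are not given: they have to be found in the camera images.
- praline_box: dark wooden praline box, fixed, 160 (x) x 212 (y) mm. Origin: centre of underside. Tray 16 mm thick with three round pockets, 30 mm wide, 8 mm deep, in a row along y at x = -40, y = -56, 0, +56 mm; open in front (-x). Side rails 10 mm wide at y = +-101 mm and a 6 mm back wall at x = +77 mm rise to 37 mm. The clear cover slides on the rails along x.
- cover (a joint): travel of the clear cover along the box's +x (away from the pralines), m: 0 shut over the pralines, 0.080 fully open. Stays where left; a push of 1 to 3 N slides it. Plate 76 mm (x) by 206 mm (y), 4 mm thick, its top 41.5 mm above the box's underside; its front edge at box x = -78 mm + travel.
- cover_tab (a point): centre of the upright steel tab in the middle of the cover, moving with it. The tab is 8 mm thick (box x), 44 mm wide (box y), and rises 22 mm above the cover's top face; this point lies 11 mm above that face. Box coordinates: x = -40 mm + travel, y = 0, z = 52.5 mm. Axes as the box's.
- gold_praline: praline in plain gold foil: upright round drum 24 mm in diameter, 26 mm high, slightly domed on top, 14 g. Origin: centre of its underside, which rests 8 mm below the tray's top face, so 18 mm stand proud of the tray. It lies in any one of the three pockets.
- red_praline: praline in red foil, same shape and origin, in another pocket; stays there
- blue_praline: praline in blue foil, same shape and origin, in another pocket; stays there
- saucer: loose cream saucer without a cup, about 146 mm across, with a teaspoon and a sachet on its rim. Origin: underside, 13 mm in -y from the middle of the dish (see saucer_well); the rim's top is 20 mm above the table.
- saucer_well (a point): middle of the saucer's flat floor (about 75 mm across), on its upper face, 8 mm above the table; z up
- bell_button (a joint): travel of the bell's button in m: 0 up, 0.0035 fully down; a spring returns it
- bell_top (a point): top centre of the button (15 mm in diameter) of the silver service bell with a black foot, 75 mm across, 57 mm high, fixed to the table: this point is 57 mm above the table with the button up; press straight down
- dark_mill: bystander: dark wooden mill, 57 mm across, 174 mm high; origin at its underside
- light_mill: bystander: light wooden mill, 57 mm across, 162 mm high; origin at its underside
- packet_a: bystander: wrapped wafer packet, 40x88x14 mm, at the back; origin at its underside
- packet_b: bystander: wrapped wafer packet, 40x88x14 mm, near the front, right of the bell; origin at its underside
Not all that is in view belongs to the job. What is shaped like the part that bears bell_button but green is not meant.

How it is judged:
By the outcome, as a careful person would: the job done as asked, in the order asked, and still so for the second after the job is handed in, with the robot touching nothing.
It also fails if it takes over 64 s, if anything falls off the work surface, if the arm or the gripper's body presses on something with over 40 N, if the wrist force passes 120 N, or if a joint passes its speed limit or range.

## Working session

There is one attempt and no reset: what is moved stays moved. The work goes in short steps, Python scripts to look and compute and a tool call to move; the robot and the scene stay as the last step left them, time stands still between calls to the robot, and variables do not carry over. Pictures are saved under pics/ and viewed, at most 13 in all, crops included, and the job is handed in when it is done.

Besides the shell and the picture viewer there is one more tool, called after "Emit:" as name(argument=value, ...), one argument or row to a line, values as JSON. carry_out: Moves the arm, as the interface text tells. Its arguments: {"type":"object","properties":{"plan":{"type":"array","items":{"type":"array","items":{"type":"array","items":{"type":"number"}}}}},"required":["plan"]}

```bash
mkdir -p pics; cat > h.py <<'E'
import numpy as np, cv2
from bench import get_obs, camera, hand_in
def grab(n,f):
    c=camera(n); np.savez('pics/'+f+'.npz',**c); cv2.imwrite('pics/'+f+'.png',c['pixels'][:,:,::-1]); return c
def ray(c,u,v):
    K=c['camera_matrix'];T=c['cam_to_world']
    d=np.array([(u-K[0,2])/K[0,0],-(v-K[1,2])/K[1,1],-1.]); return T[:3,3],T[:3,:3]@d
def onplane(c,u,v,z):
    o,d=ray(c,u,v); return o+d*(z-o[2])/d[2]
def dep(c,u,v):
    o,d=ray(c,u,v); return o+d*c['z_map'][int(v),int(u)]
E
python3 - <<'E'
from h import *
for n in('scene','top'):
    c=grab(n,n+'0'); print(n,c['camera_matrix'].round(1).tolist(),c['cam_to_world'].round(3).tolist(),[k for k in c])
o=get_obs();print({k:np.round(v,3) for k,v in o.items()})
E
```

```text
scene [[502.3, 0.0, 315.1], [0.0, 502.3, 199.1], [0.0, 0.0, 1.0]] [[0.476, 0.478, -0.738, -0.442], [-0.88, 0.242, -0.41, -0.575], [-0.017, 0.844, 0.536, 0.856], [0.0, 0.0, 0.0, 1.0]] ['pixels', 'z_map', 'camera_matrix', 'cam_to_world']
top [[431.2, 0.0, 322.3], [0.0, 431.2, 197.7], [0.0, 0.0, 1.0]] [[-0.021, 0.998, -0.064, 0.534], [-1.0, -0.021, 0.013, 0.013], [0.012, 0.064, 0.998, 1.274], [0.0, 0.0, 0.0, 1.0]] ['pixels', 'z_map', 'camera_matrix', 'cam_to_world']
{'time_s': np.float64(0.1), 'q': array([ 0.991,  0.181,  1.608,  0.   ,  1.354, -0.206]), 'dq': array([-0.001, -0.   , -0.003,  0.   ,  0.   , -0.   ]), 'joint_efforts': array([ 1.0000e-03, -4.4588e+01, -3.5224e+01, -0.0000e+00,  4.0000e-03,
        0.0000e+00]), 'eef_pos': array([0.21 , 0.535, 0.231]), 'eef_rot': array([-0.   ,  0.186,  0.983, -0.001]), 'wrist_force': array([-0.565, -0.044, -0.834]), 'torque': array([ 0.009, -0.016, -0.017]), 'grasp_force': np.float64(0.0), 'opening': np.float64(0.999)}
```

View pics/scene0.png

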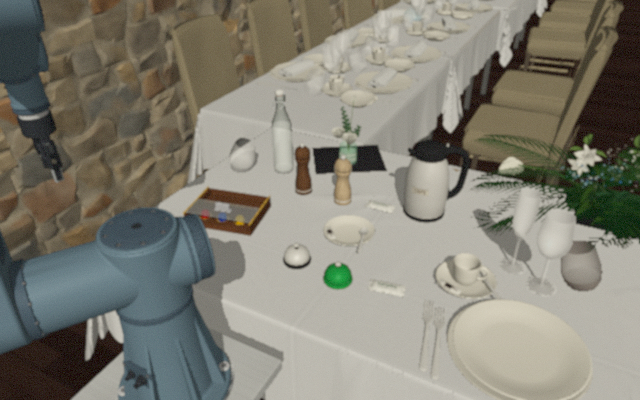

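View pics/top0.png

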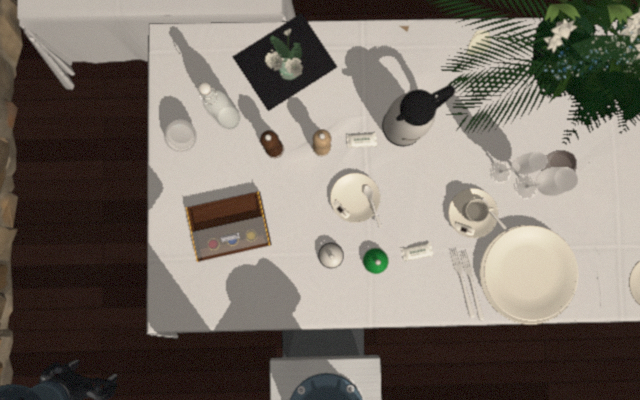

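The top view shows the box around (228,226), with pralines at about (213,244) red, (232,240) blue and (250,236) possibly gold. The lone saucer is at (355,197). Another saucer, at (473,212), carries a cup. The silver bell is at (331,254) and the green decoy at (375,260). I'll check these in an enlarged crop.

```bash
python3 - <<'E'
from h import *
t=cv2.imread('pics/top0.png');s=cv2.imread('pics/scene0.png')
a=cv2.resize(t[180:270,180:285],None,fx=5,fy=5,interpolation=cv2.INTER_CUBIC)[:300*2,:]
b=cv2.resize(s[180:240,175:280],None,fx=5,fy=5,interpolation=cv2.INTER_CUBIC)
cv2.imwrite('pics/boxcrop.png',np.vstack([a[:450],b])[ :760])
im=np.vstack([a[:450],b]);cv2.imwrite('pics/boxcrop.png',cv2.resize(im,None,fx=.8,fy=.8))
c=cv2.resize(t[165:280,310:430],None,fx=5,fy=5,interpolation=cv2.INTER_CUBIC);cv2.imwrite('pics/saucrop.png',c)
c=np.load('pics/top0.npz')
for n,u,v in[('red',213,244),('blue',232,240),('gold',250,236),('sauc',355,197),('bell',331,254),('tab',230,237),('well',355,200),('tbl',300,230),('dm',268,140),('lm',322,138)]: print(n,dep(c,u,v).round(3))
E
```

```text
red [0.488 0.31  0.041]
blue [0.498 0.255 0.047]
gold [0.508 0.205 0.042]
sauc [ 0.615 -0.1    0.013]
bell [ 0.453 -0.024  0.06 ]
tab [0.507 0.257 0.064]
well [ 0.606 -0.1    0.011]
tbl [0.522 0.064 0.   ]
dm [0.759 0.136 0.162]
lm [ 0.762 -0.004  0.158]
```

View pics/boxcrop.png

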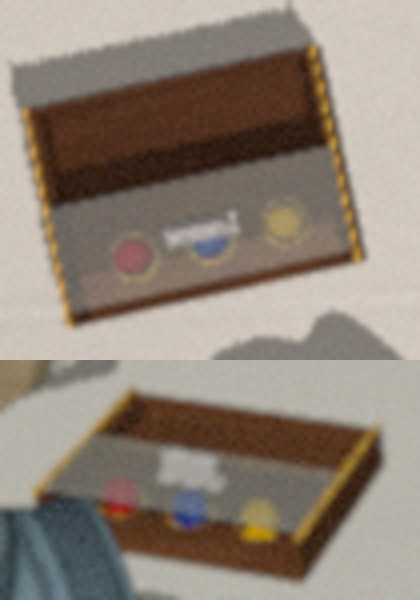

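View pics/saucrop.png

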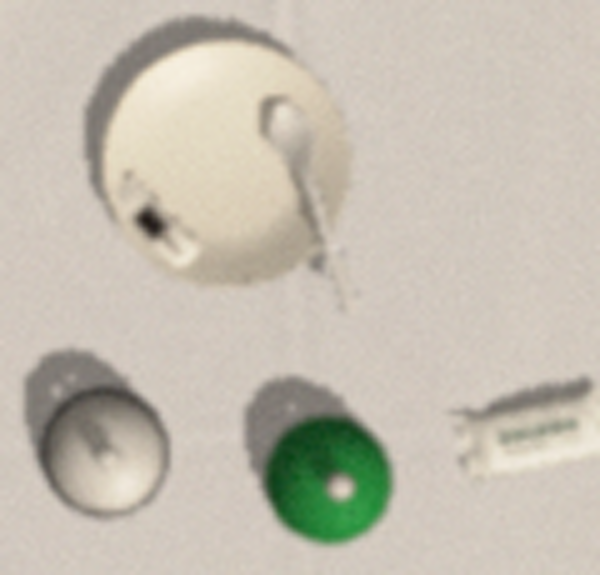

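The gold praline is at top pixel (251,235.5), the robot-right pocket. The decoys are red at (213,244) and blue at (232,240). The bare saucer is at (355,197), with its spoon to the right and the sachet at lower left. The silver bell with the black foot is at (331,255), and the green one is not meant. Next I'll measure these.

```bash
python3 - <<'E'
from h import *
c=np.load('pics/top0.npz');im=c['pixels'];hsv=cv2.cvtColor(im,cv2.COLOR_RGB2HSV)
H,S,V=[hsv[...,i].astype(int) for i in range(3)]
def cen(m,win,z,name):
    u0,u1,v0,v1=win;mm=np.zeros_like(m);mm[v0:v1,u0:u1]=m[v0:v1,u0:u1]
    n,l,st,ce=cv2.connectedComponentsWithStats(mm.astype(np.uint8));k=1+st[1:,4].argmax()
    p=onplane(c,*ce[k],z);print(name,ce[k].round(1),st[k],p.round(4));return p
r=cen((H<8)|(H>170),(204,222,235,252),.034,'red') if 0 else cen(((H<8)|(H>170))&(S>70),(204,222,236,252),.032,'red')
g=cen((H>18)&(H<32)&(S>75),(241,258,228,243),.032,'gold')
print('dist',np.linalg.norm(r-g)*1e3, 'yaw',np.degrees(np.arctan2(-(r-g)[0],(r-g)[1])))
# rails yellow stripes
m=(H>15)&(H<28)&(S>110)&(V>110)
for nm,w in(('L',(180,202,200,265)),('R',(254,276,188,250))):
    vv,uu=np.nonzero(m[w[2]:w[3],w[0]:w[1]]);P=np.array([onplane(c,a+w[0],b+w[2],.037)[:2] for a,b in zip(uu,vv)])
    vx,vy,x,y=cv2.fitLine(P.astype(np.float32),cv2.DIST_HUBER,0,.01,.01).ravel();d=np.array([vx,vy])*np.sign(vx);s=(P-[x,y])@d
    print(nm,len(P),'yaw',np.degrees(np.arctan2(d[1],d[0])),'ends',(np.array([x,y])+d*s.min()).round(4),(np.array([x,y])+d*s.max()).round(4))
# pose from rails corners
# saucer mask: cream
m=(S>28)&(H>12)&(H<35)&(V>120)
mm=np.zeros(m.shape,np.uint8);mm[165:230,320:390]=m[165:230,320:390];mm=cv2.morphologyEx(mm,2,np.ones((3,3)))
ct=max(cv2.findContours(mm,0,1)[0],key=cv2.contourArea);h=cv2.convexHull(ct);e=cv2.minEnclosingCircle(ct);print('sauc',cv2.fitEllipse(h),e)
p=onplane(c,*cv2.fitEllipse(h)[0],.019);print(p.round(4))
# bell by depth + saucer by depth
zz=c['z_map']
def pts(u0,u1,v0,v1):return np.array([[dep(c,u,v) for u in range(u0,u1)] for v in range(v0,v1)])
P=pts(312,350,236,274);W=P.reshape(-1,3)
for z in(.015,.05,.054):
    Q=W[W[:,2]>z];print('bell>',z,len(Q),Q.mean(0).round(4),Q.min(0).round(4),Q.max(0).round(4))
P=pts(322,390,165,235).reshape(-1,3)
Q=P[(P[:,2]>.006)&(P[:,2]<.03)];
cc,rr=cv2.minEnclosingCircle(Q[:,:2].astype(np.float32));print('saucer depth',len(Q),Q.mean(0).round(4),cc,rr)
P=pts(180,280,185,268).reshape(-1,3);Q=P[P[:,2]>.028];print('box>',cv2.minAreaRect((Q[:,:2]*1000).astype(np.float32)))
Q=P[P[:,2]>.052];print('tab',len(Q),Q.mean(0).round(4),cv2.minAreaRect((Q[:,:2]*1000).astype(np.float32)))
E
```

```text
red [212.4 243.7] [209 240   9   8  54] [0.4883 0.3135 0.032 ]
gold [250.7 235.4] [247 232   9   8  57] [0.5096 0.2041 0.032 ]
dist 111.39763530138563 yaw 11.004790421072377
L 73 yaw 11.266082 ends [0.4432 0.3566] [0.5946 0.3867]
R 111 yaw 11.664141 ends [0.484  0.1513] [0.6338 0.1822]
sauc ((354.7330017089844, 197.45474243164062), (50.18585205078125, 51.484893798828125), 120.49535369873047) ((354.67864990234375, 198.2780303955078), 26.317031860351562)
[ 0.613  -0.0983  0.019 ]
bell> 0.015 464 [ 0.4508 -0.0231  0.0664] [ 0.4138 -0.06    0.0155] [0.5342 0.0133 1.2744]
bell> 0.05 34 [ 0.4755 -0.0122  0.4507] [ 0.4414 -0.0297  0.0515] [0.5342 0.0133 1.2744]
bell> 0.054 32 [ 0.4774 -0.0112  0.4755] [ 0.4419 -0.0297  0.0541] [0.5342 0.0133 1.2744]
saucer depth 1972 [ 0.614  -0.1001  0.0138] (0.6037371754646301, -0.10177779942750931) 0.1369926929473877
box> ((552.9742431640625, 198.73439025878906), (159.61656188964844, 355.6394958496094), 11.619793891906738)
tab 90 [0.52   0.1455 0.6285] ((522.018798828125, 148.2955780029297), (9.6943359375, 270.8505859375), 7.202136516571045)
```

Emit:
carry_out(
  plan=[
    [[0.029,-0.028,0,0,0,-0.1,0.5],[0.058,-0.055,0,0,0,-0.2,0.5],[0.087,-0.083,0,0,0,-0.3,0.5],[0.116,-0.11,0,0,0,-0.4,0.5],[0.145,-0.137,0,0,0,-0.5,0.5]],
  ],
)

```text
time_s: 0.52
eef_pos: [0.3556, 0.3968, 0.2309]
eef_rot: [-0.0, 0.425, 0.905, -0.0]
wrist_force: [1.3, -0.4, 0.4]
opening: 0.502
grasp_force: 0.0
```

Emit:
carry_out(
  plan=[
    [[0.029,-0.028,0,0,0,-0.1,0.5],[0.058,-0.055,0,0,0,-0.2,0.5],[0.087,-0.083,0,0,0,-0.3,0.5],[0.116,-0.11,0,0,0,-0.4,0.5],[0.144,-0.138,0,0,0,-0.498,0.5]],
  ],
)

```text
time_s: 0.93
eef_pos: [0.4999, 0.2587, 0.231]
eef_rot: [-0.0, 0.635, 0.772, -0.0]
wrist_force: [0.4, 0.2, -0.1]
opening: 0.502
grasp_force: 0.0
```

```bash
python3 - <<'E'
from h import *
c=grab('wrist','w1');o=get_obs();print(o['time_s'],o['eef_pos'].round(4),o['eef_rot'].round(4),o['q'].round(2),o['opening'])
print(c['cam_to_world'].round(3).tolist(),c['camera_matrix'].round(1).tolist())
for n,p in dict(tab=(.499,.260,.0635),gold=(.5098,.2046,.034)).items():
    T=c['cam_to_world'];q=T[:3,:3].T@(np.array(p)-T[:3,3]);K=c['camera_matrix'];print(n,K[0,2]+K[0,0]*q[0]/-q[2],K[1,2]-K[1,1]*q[1]/-q[2])
E
```

```text
0.9833 [0.5049 0.2534 0.2311] [ 2.200e-03  6.393e-01  7.690e-01 -3.000e-04] [ 0.26  0.16  1.63 -0.    1.35  0.07] 0.5017438820390117
[[0.981, -0.182, -0.062, 0.485], [0.192, 0.927, 0.322, 0.342], [-0.001, -0.328, 0.945, 0.373], [0.0, 0.0, 0.0, 1.0]] [[345.5, 0.0, 319.1], [0.0, 345.5, 206.1], [0.0, 0.0, 1.0]]
tab 317.4812009013257 181.92546935493743
gold 317.66215944676924 226.18714876233895
```

View pics/w1.png

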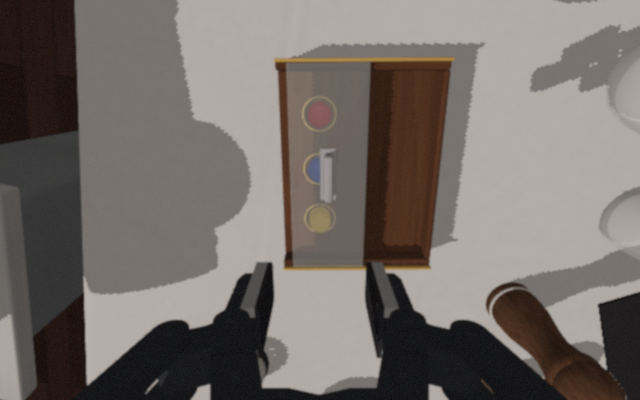

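The wrist view shows red (319,114), blue (315,169), gold (320,218) and the tab (327,174). The arm was still settling, so I'll measure again from a settled pose.

```bash
cat >> h.py <<'E'
def meas(c,z=.032):
    hsv=cv2.cvtColor(c['pixels'],cv2.COLOR_RGB2HSV);H,S,V=[hsv[...,i].astype(int) for i in range(3)]
    out={}
    for n,m in dict(red=((H<8)|(H>170))&(S>70)&(V>90),gold=(H>18)&(H<32)&(S>75)&(V>80),blue=(H>105)&(H<130)&(S>90)&(V>60)).items():
        m=cv2.morphologyEx(m.astype(np.uint8),2,np.ones((7,7)));m[:,:250]=0;m[250:]=0;m[:,420:]=0
        k,l,st,ce=cv2.connectedComponentsWithStats(m)
        for i in range(1,k):
            if st[i,4]>150: print(n,ce[i].round(1),st[i],onplane(c,*ce[i],z).round(4))
E
python3 - <<'E'
from h import *
c=grab('wrist','w2');o=get_obs();print(o['time_s'],o['eef_pos'].round(4),o['eef_rot'].round(4))
print(c['cam_to_world'].round(3).tolist())
meas(c)
g=cv2.cvtColor(c['pixels'],cv2.COLOR_RGB2HSV)
m=((g[...,2]>165)&(g[...,1]<40)).astype(np.uint8);m[:,:300]=0;m[:,345:]=0;m[:130]=0;m[220:]=0
n,l,st,ce=cv2.connectedComponentsWithStats(m)
for i in range(1,n):
    if st[i,4]>40: print('tab',ce[i],st[i],onplane(c,*ce[i],.0635).round(4))
# rail corners, by yellow
H,S,V=[g[...,i].astype(int) for i in range(3)]
m=(H>15)&(H<28)&(S>120)&(V>130)
for nm,w in(('L',(260,470,40,90)),('R',(260,470,245,290))):
    vv,uu=np.nonzero(m[w[2]:w[3],w[0]:w[1]]);P=np.array([onplane(c,a+w[0],b+w[2],.037)[:2] for a,b in zip(uu,vv)])
    vx,vy,x,y=cv2.fitLine(P.astype(np.float32),cv2.DIST_HUBER,0,.01,.01).ravel();d=np.array([vx,vy])*np.sign(vx);s=(P-[x,y])@d
    print(nm,len(P),'yaw',np.degrees(np.arctan2(d[1],d[0])),'ends',(np.array([x,y])+d*s.min()).round(4),(np.array([x,y])+d*s.max()).round(4))
E
```

```text
1.0333 [0.5025 0.256  0.2309] [ 9.000e-04  6.367e-01  7.711e-01 -3.000e-04]
[[0.983, -0.171, -0.062, 0.49], [0.182, 0.928, 0.326, 0.338], [0.002, -0.332, 0.943, 0.373], [0.0, 0.0, 0.0, 1.0]]
red [313.7 106.8] [303  96  22  23 420] [0.4892 0.3176 0.032 ]
gold [315.7 213.6] [306 202  21  24 423] [0.5105 0.2114 0.032 ]
L 594 yaw 11.456118 ends [0.441  0.3566] [0.5978 0.3884]
R 199 yaw 11.26082 ends [0.4831 0.1502] [0.6383 0.1811]
```

Emit:
carry_out(
  plan=[
    [[0.001,0.001,-0.03,0,0,0,0.5],[0.001,0.001,-0.06,0,0,0,0.5],[0.001,0.001,-0.09,0,0,0,0.5],[0.001,0.001,-0.12,0,0,0,0.5],[0.001,0.001,-0.135,0,0,0,0.5]],
  ],
)

```text
time_s: 1.45
eef_pos: [0.4967, 0.2611, 0.092]
eef_rot: [-0.002, 0.633, 0.774, -0.002]
wrist_force: [-0.5, -0.5, -0.5]
opening: 0.502
grasp_force: 0.0
```

Emit:
carry_out(
  plan=[
    [[0,0,-0.012,0,0,0,0.5],[0,0,-0.024,0,0,0,0.5],[0,0,-0.036,0,0,0,0.5],[0,0,-0.043,0,0,0,0.5],[0,0,-0.048,0,0,0,0.5]],
  ],
)

```text
time_s: 1.87
eef_pos: [0.4999, 0.2615, 0.0478]
eef_rot: [-0.0, 0.633, 0.774, -0.0]
wrist_force: [-1.0, 0.4, -0.6]
opening: 0.499
grasp_force: 0.0
```

Emit:
carry_out(
  plan=[
    [[0,0,0,0,0,0,0.5],[0,0,0,0,0,0,0.3],[0,0,0,0,0,0,0.2],[0,0,0,0,0,0,0],[0,0,0,0,0,0,0]],
  ],
)

```text
time_s: 2.28
eef_pos: [0.5011, 0.2616, 0.0495]
eef_rot: [0.001, 0.633, 0.774, 0.001]
wrist_force: [0.3, 0.1, 4.8]
opening: 0.07
grasp_force: 60.1
```

Emit:
carry_out(
  plan=[
    [[0,0,0,0,0,0,0],[0,0,0,0,0,0,0],[0,0,0,0,0,0,0],[0,0,0,0,0,0,0],[0,0,0,0,0,0,0]],
  ],
)

```text
time_s: 2.7
eef_pos: [0.5011, 0.2616, 0.0495]
eef_rot: [0.001, 0.633, 0.774, 0.001]
wrist_force: [0.6, -0.8, 5.5]
opening: 0.075
grasp_force: 60.4
```

Emit:
carry_out(
  plan=[
    [[0.004,0.001,0.0015,0,0,0,0],[0.012,0.0024,0.0015,0,0,0,0],[0.022,0.0044,0.0015,0,0,0,0],[0.032,0.0065,0.0015,0,0,0,0],[0.04,0.0081,0.0015,0,0,0,0]],
  ],
)

```text
time_s: 3.12
eef_pos: [0.5406, 0.2696, 0.0496]
eef_rot: [-0.0, 0.633, 0.774, -0.0]
wrist_force: [-1.8, 0.1, 1.0]
opening: 0.078
grasp_force: 59.9
```

Emit:
carry_out(
  plan=[
    [[0.01,0.002,0,0,0,0,0],[0.02,0.004,0,0,0,0,0],[0.028,0.0057,0,0,0,0,0],[0.033,0.0067,0,0,0,0,0],[0.036,0.0073,0,0,0,0,0]],
  ],
)

```text
time_s: 3.53
eef_pos: [0.5765, 0.2769, 0.0496]
eef_rot: [-0.0, 0.633, 0.774, -0.0]
wrist_force: [-1.4, 0.4, 0.8]
opening: 0.071
grasp_force: 59.8
```

Emit:
carry_out(
  plan=[
    [[0.0005,0.0001,0,0,0,0,0],[0.001,0.0002,0,0,0,0,0],[0.0015,0.0003,0,0,0,0,0],[0.002,0.0004,0,0,0,0,0],[0.002,0.0004,0,0,0,0,0]],
  ],
)

```text
time_s: 3.95
eef_pos: [0.5775, 0.2771, 0.0496]
eef_rot: [-0.0, 0.633, 0.774, -0.0]
wrist_force: [-1.3, -0.6, -0.1]
opening: 0.075
grasp_force: 59.6
```

Emit:
carry_out(
  plan=[
    [[0.0005,0.0001,0,0,0,0,0],[0.001,0.0002,0,0,0,0,0],[0.0015,0.0003,0,0,0,0,0],[0.0015,0.0003,0,0,0,0,0],[0.0015,0.0003,0,0,0,0,0]],
  ],
)

```text
time_s: 4.37
eef_pos: [0.5781, 0.2772, 0.0495]
eef_rot: [-0.001, 0.633, 0.774, -0.001]
wrist_force: [-6.6, -0.6, 4.1]
opening: 0.074
grasp_force: 60.1
```

Emit:
carry_out(
  plan=[
    [[0.0005,0.0001,0,0,0,0,0],[0.001,0.0002,0,0,0,0,0],[0.001,0.0002,0,0,0,0,0],[0.001,0.0002,0,0,0,0,0],[0.001,0.0002,0,0,0,0,0]],
  ],
)

```text
time_s: 4.78
eef_pos: [0.5781, 0.2772, 0.0496]
eef_rot: [-0.002, 0.633, 0.774, -0.002]
wrist_force: [-9.8, -3.6, 6.0]
opening: 0.076
grasp_force: 60.5
```

Emit:
carry_out(
  plan=[
    [[-0.0024,-0.0005,0,0,0,0,0],[-0.0024,-0.0005,0,0,0,0,0.2],[-0.0024,-0.0005,0,0,0,0,0.4],[-0.0024,-0.0005,0,0,0,0,0.45],[-0.0024,-0.0005,0,0,0,0,0.45]],
  ],
)

```text
time_s: 5.2
eef_pos: [0.5787, 0.2771, 0.0502]
eef_rot: [0.0, 0.633, 0.774, 0.0]
wrist_force: [0.4, 0.9, 0.2]
opening: 0.45
grasp_force: 0.0
```

Emit:
carry_out(
  plan=[
    [[0,0,0.015,0,0,0,0.45],[0,0,0.045,0,0,0,0.45],[0,0,0.08,0,0,0,0.45],[-0.02,-0.02,0.11,0,0,0,0.45],[-0.045,-0.045,0.12,0,0,0,0.45]],
  ],
)

```text
time_s: 5.62
eef_pos: [0.5369, 0.2332, 0.1756]
eef_rot: [0.003, 0.633, 0.774, 0.004]
wrist_force: [0.9, -0.6, 0.9]
opening: 0.448
grasp_force: 0.0
```

Emit:
carry_out(
  plan=[
    [[-0.015,-0.015,0,0,0,0,0.45],[-0.022,-0.025,0,0,0,0,0.45],[-0.022,-0.0255,0,0,0,0,0.45],[-0.022,-0.0255,0,0,0,0,0.45],[-0.022,-0.0255,0,0,0,0,0.45]],
  ],
)

```text
time_s: 6.03
eef_pos: [0.5119, 0.2069, 0.1701]
eef_rot: [0.0, 0.633, 0.774, 0.0]
wrist_force: [0.0, -0.0, 1.0]
opening: 0.451
grasp_force: 0.0
```

```bash
python3 - <<'E'
from h import *
c=grab('wrist','w3');o=get_obs();print(o['time_s'],o['eef_pos'].round(4),o['eef_rot'].round(4))
meas(c,.034)
t=grab('top','t1')
E
```

```text
6.0833 [0.5118 0.2071 0.1699] [1.000e-04 6.333e-01 7.739e-01 3.000e-04]
red [315.5  48.4] [302  32  28  34 775] [0.4884 0.3159 0.034 ]
gold [317.1 189.3] [304 175  27  30 674] [0.5106 0.2104 0.034 ]
blue [316.6 123.9] [303 110  28  29 685] [0.4998 0.2628 0.034 ]
```

View pics/w3.png

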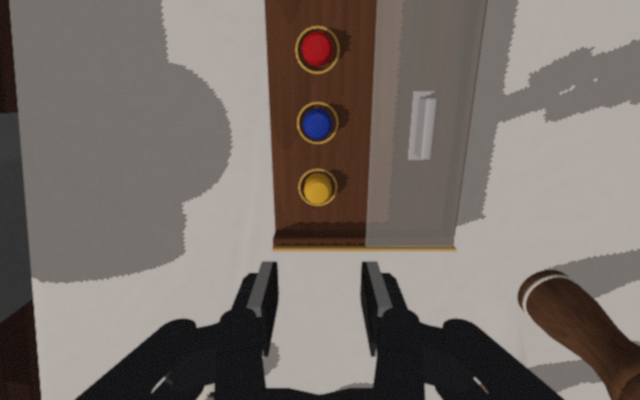

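The wrist view shows the cover open and gold at (317,189), with blue (317,124) and red (316,48) still in place. Once the visible drum side is allowed for, the gold position agrees with the box-derived (0.511, 0.2065). I'm descending.

Emit:
carry_out(
  plan=[
    [[0,0,-0.03,0,0,0,0.45],[0,0,-0.06,0,0,0,0.45],[0,0,-0.085,0,0,0,0.45],[0,0,-0.1,0,0,0,0.45],[0,0,-0.11,0,0,0,0.45]],
  ],
)

```text
time_s: 6.55
eef_pos: [0.5098, 0.2068, 0.057]
eef_rot: [-0.001, 0.633, 0.774, -0.001]
wrist_force: [-0.5, 0.9, -0.7]
opening: 0.447
grasp_force: 0.0
```

Emit:
carry_out(
  plan=[
    [[0,0,-0.01,0,0,0,0.45],[0,0,-0.02,0,0,0,0.45],[0,0,-0.03,0,0,0,0.45],[0,0,-0.036,0,0,0,0.45],[0,0,-0.038,0,0,0,0.45]],
  ],
)

```text
time_s: 6.97
eef_pos: [0.5107, 0.2066, 0.0209]
eef_rot: [-0.0, 0.633, 0.774, -0.0]
wrist_force: [-0.5, 0.3, -0.5]
opening: 0.451
grasp_force: 0.0
```

Emit:
carry_out(
  plan=[
    [[0,0,0,0,0,0,0.4],[0,0,0,0,0,0,0.35],[0,0,0,0,0,0,0.3],[0,0,0,0,0,0,0.2],[0,0,0,0,0,0,0]],
  ],
)

```text
time_s: 7.38
eef_pos: [0.5118, 0.2068, 0.0228]
eef_rot: [0.001, 0.633, 0.774, 0.001]
wrist_force: [-0.2, -1.4, 4.8]
opening: 0.235
grasp_force: 58.6
```

Emit:
carry_out(
  plan=[
    [[0,0,0,0,0,0,0],[0,0,0,0,0,0,0],[0,0,0,0,0,0,0],[0,0,0,0,0,0,0],[0,0,0,0,0,0,0]],
  ],
)

```text
time_s: 7.8
eef_pos: [0.5118, 0.2067, 0.0228]
eef_rot: [0.001, 0.633, 0.774, 0.001]
wrist_force: [-1.8, -1.0, 6.0]
opening: 0.229
grasp_force: 58.7
```

Emit:
carry_out(
  plan=[
    [[0,0,0.004,0,0,0,0],[0,0,0.012,0,0,0,0],[0,0,0.024,0,0,0,0],[0,0,0.04,0,0,0,0],[0,0,0.06,0,0,0,0]],
  ],
)

```text
time_s: 8.22
eef_pos: [0.5104, 0.2065, 0.0824]
eef_rot: [-0.0, 0.633, 0.774, -0.001]
wrist_force: [-0.7, -0.2, 0.0]
opening: 0.23
grasp_force: 58.8
```

Emit:
carry_out(
  plan=[
    [[0,0,0.02,0,0,0,0],[0,0,0.04,0,0,0,0],[0,0,0.055,0,0,0,0],[0,0,0.06,0,0,0,0],[0,0,0.06,0,0,0,0]],
  ],
)

```text
time_s: 8.63
eef_pos: [0.5123, 0.2069, 0.1442]
eef_rot: [0.001, 0.633, 0.774, 0.002]
wrist_force: [-0.3, 0.8, -0.2]
opening: 0.227
grasp_force: 58.8
```

```bash
python3 - <<'E'
from h import *
c=grab('wrist','w4');o=get_obs();print(o['time_s'],o['eef_pos'].round(4),o['opening'],o['grasp_force'])
meas(c,.034)
E
```

```text
8.6833 [0.5114 0.2067 0.1426] 0.23066745809506461 58.753406116738915
red [314.4  44.2] [299  26  32  38 981] [0.4887 0.3158 0.034 ]
gold [318.8 246.9] [303 244  33   6 154] [0.5208 0.1708 0.034 ]
blue [315.5 127. ] [300 111  32  33 847] [0.4998 0.2631 0.034 ]
```

View pics/w4.png

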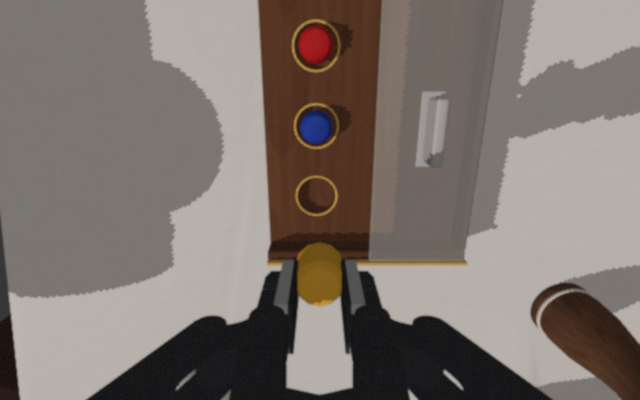

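The praline is held upright at (319,273) and its pocket is empty; red and blue are undisturbed. I'm moving over the saucer.

Emit:
carry_out(
  plan=[
    [[0.007,-0.02,0,0,0,0,0],[0.017,-0.052,0,0,0,0,0],[0.029,-0.087,0,0,0,0,0],[0.041,-0.122,0,0,0,0,0],[0.053,-0.157,0,0,0,0,0]],
  ],
)

```text
time_s: 9.1
eef_pos: [0.5633, 0.0483, 0.1403]
eef_rot: [-0.001, 0.633, 0.774, -0.001]
wrist_force: [0.8, -0.4, -0.1]
opening: 0.229
grasp_force: 58.8
```

Emit:
carry_out(
  plan=[
    [[0.011,-0.035,0,0,0,0,0],[0.023,-0.07,0,0,0,0,0],[0.034,-0.1,0,0,0,0,0],[0.042,-0.125,0,0,0,0,0],[0.047,-0.14,0,0,0,0,0]],
  ],
)

```text
time_s: 9.52
eef_pos: [0.6108, -0.0932, 0.1401]
eef_rot: [-0.001, 0.634, 0.773, -0.001]
wrist_force: [-0.1, 0.2, 0.5]
opening: 0.23
grasp_force: 58.8
```

Emit:
carry_out(
  plan=[
    [[0.001,-0.004,0,0,0,0,0],[0.002,-0.008,0,0,0,0,0],[0.002,-0.008,0,0,0,0,0],[0.002,-0.008,0,0,0,0,0],[0.002,-0.008,0,0,0,0,0]],
  ],
)

```text
time_s: 9.93
eef_pos: [0.6127, -0.0968, 0.1417]
eef_rot: [-0.0, 0.633, 0.774, 0.0]
wrist_force: [-0.2, 0.0, 0.5]
opening: 0.23
grasp_force: 58.8
```

```bash
python3 - <<'E'
from h import *
c=grab('wrist','w5');o=get_obs();print(o['time_s'],o['eef_pos'].round(4),o['opening'],o['grasp_force'],o['wrist_force'].round(1))
P=np.array([[dep(c,u,v) for u in range(640)] for v in range(400)]);np.save('pics/P5.npy',P)
# saucer outer points by depth: height 10..30 mm within 0.12 of guess
z=P[...,2];d=np.hypot(P[...,0]-.6135,P[...,1]+.099)
m=((z>.005)&(z<.024)&(d<.1)).astype(np.uint8)
ct=max(cv2.findContours(m,0,1)[0],key=cv2.contourArea)
Q=np.array([onplane(c,*p[0],.02)[:2] for p in ct])
print(cv2.boundingRect(ct),len(Q))
np.save('pics/Q5.npy',Q)
# rim fit: robust circle with r=73
from scipy.optimize import least_squares
r=least_squares(lambda p:np.hypot(Q[:,0]-p[0],Q[:,1]-p[1])-p[2],[.6135,-.099,.073],loss='cauchy',f_scale=.001);print(r.x.round(4))
t=grab('top','t2')
hsv=cv2.cvtColor(c['pixels'],cv2.COLOR_RGB2HSV)
E
```

```text
9.9833 [ 0.6128 -0.0969  0.1418] 0.2281747645586792 58.75336135737598 [-0.   0.3  0.9]
(230, 104, 182, 167) 568
[ 0.6149 -0.097   0.0722]
```

View pics/w5.png

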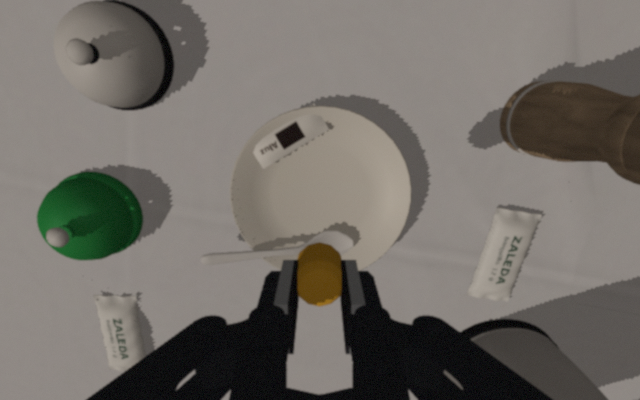

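The saucer centre is about (0.6145, −0.0973) with a rim radius of 72 mm, which fits. The wrist image has the saucer at (322,190), the spoon at (340,243) and the silver bell's knob at (81,51). I'm lowering the praline.

Emit:
carry_out(
  plan=[
    [[0.0015,-0.0005,-0.025,0,0,0,0],[0.0015,-0.0005,-0.05,0,0,0,0],[0.0015,-0.0005,-0.07,0,0,0,0],[0.0015,-0.0005,-0.085,0,0,0,0],[0.0015,-0.0005,-0.095,0,0,0,0]],
  ],
)

```text
time_s: 10.45
eef_pos: [0.6134, -0.0977, 0.0448]
eef_rot: [-0.001, 0.633, 0.774, -0.0]
wrist_force: [-0.3, -0.4, -0.7]
opening: 0.233
grasp_force: 58.8
```

Emit:
carry_out(
  plan=[
    [[0,0,-0.006,0,0,0,0],[0,0,-0.012,0,0,0,0],[0,0,-0.017,0,0,0,0],[0,0,-0.019,0,0,0,0],[0,0,-0.02,0,0,0,0]],
  ],
)

```text
time_s: 10.87
eef_pos: [0.6149, -0.099, 0.0271]
eef_rot: [0.0, 0.633, 0.774, 0.0]
wrist_force: [0.4, -0.6, -0.4]
opening: 0.233
grasp_force: 58.8
```

Emit:
carry_out(
  plan=[
    [[0,0,-0.001,0,0,0,0],[0,0,-0.002,0,0,0,0],[0,0,-0.002,0,0,0,0],[0,0,-0.002,0,0,0,0],[0,0,-0.002,0,0,0,0]],
  ],
)

```text
time_s: 11.28
eef_pos: [0.6147, -0.099, 0.025]
eef_rot: [0.0, 0.633, 0.774, 0.0]
wrist_force: [-0.1, -0.5, -0.5]
opening: 0.229
grasp_force: 58.8
```

```bash
python3 - <<'E'
from h import *
o=get_obs();print(o['time_s'],o['eef_pos'].round(4),o['wrist_force'].round(1))
c=np.load('pics/w5.npz')
for p in[(81,51),(80,50),(82,52)]:print(onplane(c,*p,.055).round(4),dep(c,*p).round(4))
P=np.load('pics/P5.npy');m=np.abs(P[...,2]-.06)<.02;m[:,:50]=0;m[110:]=0;m[:,180:]=0
Q=P[m];print(len(Q),Q[Q[:,2]>.051].mean(0) if (Q[:,2]>.051).any() else None,Q.max(0))
E
```

```text
11.2833 [ 0.6147 -0.099   0.025 ] [-0.1 -0.5 -0.5]
[ 0.4512 -0.022   0.055 ] [ 0.4509 -0.0221  0.0546]
[ 0.4506 -0.0216  0.055 ] [ 0.4504 -0.0216  0.0547]
[ 0.4518 -0.0225  0.055 ] [ 0.4529 -0.0224  0.0568]
2966 [ 0.45046576 -0.02276856  0.05523617] [ 0.47122022 -0.00244707  0.05837027]
```

Emit:
carry_out(
  plan=[
    [[0,0.0015,0,0,0,0,0],[0,0.0015,-0.0005,0,0,0,0],[0,0.0015,-0.001,0,0,0,0],[0,0.0015,-0.001,0,0,0,0],[0,0.0015,-0.001,0,0,0,0]],
  ],
)

```text
time_s: 11.7
eef_pos: [0.6145, -0.0973, 0.0237]
eef_rot: [-0.0, 0.633, 0.774, -0.0]
wrist_force: [0.9, 0.0, -0.8]
opening: 0.234
grasp_force: 58.8
```

Emit:
carry_out(
  plan=[
    [[0,0,-0.0005,0,0,0,0],[0,0,-0.001,0,0,0,0],[0,0,-0.001,0,0,0,0],[0,0,-0.001,0,0,0,0],[0,0,-0.001,0,0,0,0]],
  ],
)

```text
time_s: 12.12
eef_pos: [0.6145, -0.0974, 0.0228]
eef_rot: [-0.0, 0.633, 0.774, -0.0]
wrist_force: [-0.7, -0.8, 0.6]
opening: 0.225
grasp_force: 58.8
```

Emit:
carry_out(
  plan=[
    [[0,0,-0.0005,0,0,0,0],[0,0,-0.0005,0,0,0,0],[0,0,-0.0005,0,0,0,0],[0,0,-0.0005,0,0,0,0],[0,0,-0.0005,0,0,0,0]],
  ],
)

```text
time_s: 12.53
eef_pos: [0.6147, -0.0974, 0.0225]
eef_rot: [0.0, 0.633, 0.774, 0.0]
wrist_force: [-0.8, -0.7, 2.2]
opening: 0.231
grasp_force: 59.0
```

Emit:
carry_out(
  plan=[
    [[0,0,0,0,0,0,0.25],[0,0,0,0,0,0,0.3],[0,0,0,0,0,0,0.35],[0,0,0,0,0,0,0.4],[0,0,0,0,0,0,0.42]],
  ],
)

```text
time_s: 12.95
eef_pos: [0.6145, -0.0974, 0.0222]
eef_rot: [-0.0, 0.633, 0.774, -0.0]
wrist_force: [-0.0, 0.4, 0.0]
opening: 0.422
grasp_force: 0.0
```

Emit:
carry_out(
  plan=[
    [[0,0,0.005,0,0,0,0.42],[0,0,0.02,0,0,0,0.42],[0,0,0.045,0,0,0,0.42],[0,0,0.08,0,0,0,0.42],[0,0,0.12,0,0,0,0.42]],
  ],
)

```text
time_s: 13.37
eef_pos: [0.613, -0.0969, 0.1419]
eef_rot: [-0.002, 0.633, 0.774, -0.001]
wrist_force: [0.9, 0.3, 0.7]
opening: 0.421
grasp_force: 0.0
```

Emit:
carry_out(
  plan=[
    [[0,0,0.01,0,0,0,0.42],[0,0,0.01,0,0,0,0.42],[0,0,0.01,0,0,0,0.42],[0,0,0.01,0,0,0,0.42],[0,0,0.01,0,0,0,0.42]],
  ],
)

```text
time_s: 13.78
eef_pos: [0.6132, -0.097, 0.1502]
eef_rot: [-0.002, 0.633, 0.774, -0.001]
wrist_force: [0.1, 0.6, 0.8]
opening: 0.419
grasp_force: 0.0
```

```bash
python3 - <<'E'
from h import *
c=grab('wrist','w6');o=get_obs();print(o['time_s'],o['eef_pos'].round(4),o['wrist_force'].round(1))
meas(c,.021)
P=np.array([[dep(c,u,v) for u in range(640)] for v in range(400)])
d=np.hypot(P[...,0]-.6145,P[...,1]+.0973);m=(P[...,2]>.029)&(P[...,2]<.04)&(d<.03);print('top',m.sum(),P[m].mean(0).round(4))
m=((P[...,2]>.005)&(P[...,2]<.024)&(d<.1)).astype(np.uint8)
Q=np.array([onplane(c,*p[0],.02)[:2] for p in max(cv2.findContours(m,0,1)[0],key=cv2.contourArea)])
from scipy.optimize import least_squares
print(least_squares(lambda p:np.hypot(Q[:,0]-p[0],Q[:,1]-p[1])-p[2],[.6135,-.099,.073],loss='cauchy',f_scale=.001).x.round(4))
E
```

```text
13.8333 [ 0.6134 -0.097   0.1502] [ 0.1 -1.  -1.4]
gold [320.3 197.8] [308 186  26  25 566] [ 0.615  -0.0981  0.021 ]
top 524 [ 0.6154 -0.0962  0.0315]
[ 0.6149 -0.0971  0.0722]
```

View pics/w6.png

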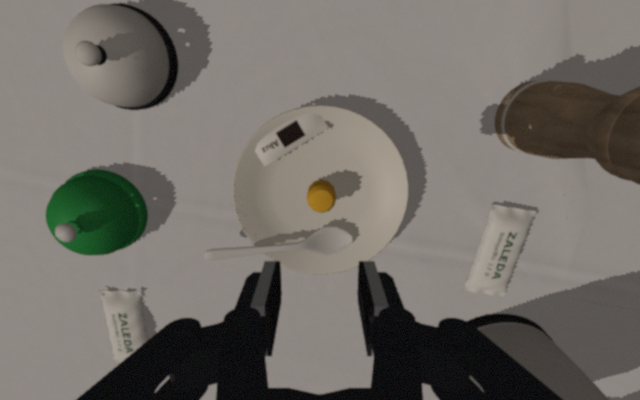

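The gold praline stands upright at (321,196), in the middle of the saucer at (0.615, −0.097), and the saucer hasn't moved. I'm going back to the tab.

Emit:
carry_out(
  plan=[
    [[-0.002,0.02,0,0,0,0,0.45],[-0.005,0.055,0,0,0,0,0.45],[-0.009,0.093,0,0,0,0,0.45],[-0.013,0.131,0,0,0,0,0.45],[-0.016,0.169,0,0,0,0,0.45]],
  ],
)

```text
time_s: 14.25
eef_pos: [0.5973, 0.073, 0.1508]
eef_rot: [-0.001, 0.634, 0.774, -0.001]
wrist_force: [0.5, 0.8, -0.1]
opening: 0.451
grasp_force: 0.0
```

Emit:
carry_out(
  plan=[
    [[-0.004,0.038,0,0,0,0,0.45],[-0.008,0.076,0,0,0,0,0.45],[-0.012,0.114,0,0,0,0,0.45],[-0.016,0.15,0,0,0,0,0.45],[-0.019,0.18,0,0,0,0,0.45]],
  ],
)

```text
time_s: 14.67
eef_pos: [0.5781, 0.2541, 0.1508]
eef_rot: [-0.001, 0.633, 0.774, -0.001]
wrist_force: [0.5, 0.3, -0.5]
opening: 0.449
grasp_force: 0.0
```

Emit:
carry_out(
  plan=[
    [[-0.001,0.015,0,0,0,0,0.45],[-0.0014,0.0255,0,0,0,0,0.45],[-0.0014,0.0255,-0.015,0,0,0,0.45],[-0.0014,0.0255,-0.03,0,0,0,0.45],[-0.0014,0.0255,-0.04,0,0,0,0.45]],
  ],
)

```text
time_s: 15.08
eef_pos: [0.5776, 0.276, 0.1102]
eef_rot: [-0.001, 0.634, 0.774, -0.001]
wrist_force: [0.0, -0.1, -0.6]
opening: 0.453
grasp_force: 0.0
```

Emit:
carry_out(
  plan=[
    [[0,0,-0.015,0,0,0,0.45],[0,0,-0.03,0,0,0,0.45],[0,0,-0.045,0,0,0,0.45],[0,0,-0.057,0,0,0,0.45],[0,0,-0.062,0,0,0,0.45]],
  ],
)

```text
time_s: 15.5
eef_pos: [0.577, 0.2757, 0.0477]
eef_rot: [-0.001, 0.634, 0.773, -0.002]
wrist_force: [-0.8, -1.3, -1.1]
opening: 0.447
grasp_force: 0.0
```

Emit:
carry_out(
  plan=[
    [[0,0,0,0,0,0,0.45],[0,0,0,0,0,0,0.2],[0,0,0,0,0,0,0.1],[0,0,0,0,0,0,0],[0,0,0,0,0,0,0]],
  ],
)

```text
time_s: 15.92
eef_pos: [0.5781, 0.277, 0.0516]
eef_rot: [0.0, 0.633, 0.774, -0.0]
wrist_force: [-4.0, -2.6, 5.9]
opening: 0.069
grasp_force: 60.1
```

Emit:
carry_out(
  plan=[
    [[0,0,0.001,0,0,0,0],[-0.006,-0.0012,0.001,0,0,0,0],[-0.016,-0.0032,0.001,0,0,0,0],[-0.028,-0.0056,0.001,0,0,0,0],[-0.04,-0.0081,0.001,0,0,0,0]],
  ],
)

```text
time_s: 16.33
eef_pos: [0.5384, 0.269, 0.0516]
eef_rot: [0.001, 0.633, 0.774, 0.001]
wrist_force: [1.7, -0.6, -1.8]
opening: 0.071
grasp_force: 59.6
```

Emit:
carry_out(
  plan=[
    [[-0.01,-0.002,0,0,0,0,0],[-0.02,-0.004,0,0,0,0,0],[-0.028,-0.0057,0,0,0,0,0],[-0.033,-0.0067,0,0,0,0,0],[-0.036,-0.0073,0,0,0,0,0]],
  ],
)

```text
time_s: 16.75
eef_pos: [0.502, 0.2616, 0.0516]
eef_rot: [0.0, 0.633, 0.774, 0.0]
wrist_force: [1.5, -1.5, -1.2]
opening: 0.071
grasp_force: 59.6
```

Emit:
carry_out(
  plan=[
    [[-0.0005,-0.0001,0,0,0,0,0],[-0.001,-0.0002,0,0,0,0,0],[-0.0015,-0.0003,0,0,0,0,0],[-0.002,-0.0004,0,0,0,0,0],[-0.002,-0.0004,0,0,0,0,0]],
  ],
)

```text
time_s: 17.17
eef_pos: [0.5008, 0.2614, 0.0516]
eef_rot: [0.0, 0.633, 0.774, 0.0]
wrist_force: [1.7, -1.6, 1.2]
opening: 0.071
grasp_force: 60.0
```

Shut should be at about x ≈ 0.4997, so I'll push on to the stop.

Emit:
carry_out(
  plan=[
    [[-0.0005,-0.0001,0,0,0,0,0],[-0.001,-0.0002,0,0,0,0,0],[-0.0015,-0.0003,0,0,0,0,0],[-0.0015,-0.0003,0,0,0,0,0],[-0.0015,-0.0003,0,0,0,0,0]],
  ],
)

```text
time_s: 17.58
eef_pos: [0.4996, 0.2611, 0.0516]
eef_rot: [0.001, 0.633, 0.774, 0.001]
wrist_force: [5.1, -0.9, 0.2]
opening: 0.067
grasp_force: 59.8
```

Emit:
carry_out(
  plan=[
    [[-0.0005,-0.0001,0,0,0,0,0],[-0.001,-0.0002,0,0,0,0,0],[-0.0015,-0.0003,0,0,0,0,0],[-0.0015,-0.0003,0,0,0,0,0],[-0.0015,-0.0003,0,0,0,0,0]],
  ],
)

```text
time_s: 18.0
eef_pos: [0.4995, 0.2611, 0.0516]
eef_rot: [0.002, 0.634, 0.774, 0.002]
wrist_force: [10.3, -0.3, -6.9]
opening: 0.072
grasp_force: 59.2
```

Emit:
carry_out(
  plan=[
    [[0.002,0.0004,0,0,0,0,0],[0.002,0.0004,0,0,0,0,0.2],[0.002,0.0004,0,0,0,0,0.35],[0.002,0.0004,0,0,0,0,0.35],[0.002,0.0004,0,0,0,0,0.35]],
  ],
)

```text
time_s: 18.42
eef_pos: [0.4983, 0.2611, 0.0508]
eef_rot: [-0.001, 0.633, 0.774, -0.001]
wrist_force: [-0.2, -0.2, 0.0]
opening: 0.348
grasp_force: 0.0
```

Emit:
carry_out(
  plan=[
    [[0,0,0.01,0,0,0,0.35],[0,0,0.03,0,0,0,0.35],[0,0,0.055,0,0,0,0.35],[0,0,0.075,0,0,0,0.35],[0,0,0.08,0,0,0,0.35]],
  ],
)

```text
time_s: 18.83
eef_pos: [0.5013, 0.2619, 0.1357]
eef_rot: [0.002, 0.633, 0.774, 0.003]
wrist_force: [1.5, 0.1, 0.3]
opening: 0.351
grasp_force: 0.0
```

Emit:
carry_out(
  plan=[
    [[0,0,0.01,0,0,0,0.35],[0,0,0.02,0,0,0,0.35],[0,0,0.02,0,0,0,0.35],[0,0,0.02,0,0,0,0.35],[0,0,0.02,0,0,0,0.35]],
  ],
)

```text
time_s: 19.25
eef_pos: [0.4986, 0.2609, 0.1504]
eef_rot: [-0.0, 0.633, 0.774, -0.001]
wrist_force: [-0.8, 0.4, -0.5]
opening: 0.348
grasp_force: 0.0
```

```bash
python3 - <<'E'
from h import *
c=grab('wrist','w7');o=get_obs();print(o['time_s'],o['eef_pos'].round(4),o['wrist_force'].round(1))
meas(c,.021)
E
```

```text
19.3 [0.4985 0.2609 0.1502] [-0.3 -0.1 -0.2]
red [320.6 125.2] [307 111  28  30 691] [0.4892 0.317  0.021 ]
```

View pics/w7.png

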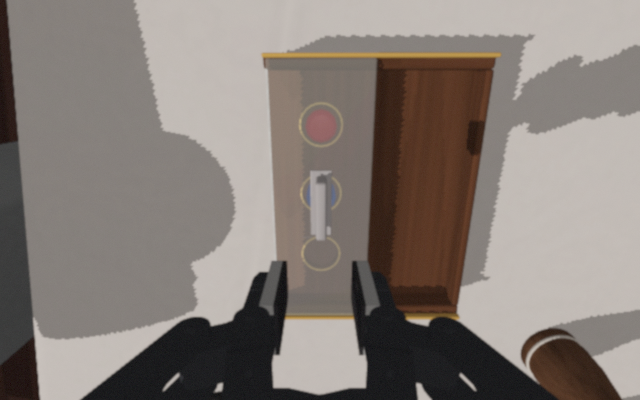

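The cover is shut over red (321,125), blue (320,192) and the empty pocket (321,253). The measured travel between the two stops is 80 mm. Now the bell.

Emit:
carry_out(
  plan=[
    [[-0.004,-0.02,0,0,0,0,0.2],[-0.01,-0.055,0,0,0,0,0],[-0.016,-0.092,0,0,0,0,0],[-0.022,-0.13,0,0,0,0,0],[-0.028,-0.167,0,0,0,0,0]],
  ],
)

```text
time_s: 19.72
eef_pos: [0.47, 0.0928, 0.1504]
eef_rot: [-0.001, 0.633, 0.774, -0.001]
wrist_force: [0.5, -1.3, 0.3]
opening: -0.002
grasp_force: 0.0
```

Emit:
carry_out(
  plan=[
    [[-0.006,-0.036,0,0,0,0,0],[-0.012,-0.07,0,0,0,0,0],[-0.016,-0.095,0,0,0,0,0],[-0.019,-0.11,0,0,0,0,0],[-0.0195,-0.116,0,0,0,0,0]],
  ],
)

```text
time_s: 20.13
eef_pos: [0.4508, -0.0238, 0.1506]
eef_rot: [-0.001, 0.634, 0.773, -0.0]
wrist_force: [-0.5, 0.0, -0.4]
opening: 0.005
grasp_force: 0.0
```

Emit:
carry_out(
  plan=[
    [[0,0,0,0,0,0,0],[0,0,0,0,0,0,0],[0,0,0,0,0,0,0],[0,0,0,0,0,0,0],[0,0,0,0,0,0,0]],
  ],
)

```text
time_s: 20.55
eef_pos: [0.4517, -0.0209, 0.1512]
eef_rot: [-0.0, 0.633, 0.774, 0.0]
wrist_force: [0.2, 0.3, 0.6]
opening: 0.002
grasp_force: 0.0
```

```bash
python3 - <<'E'
from h import *
c=grab('wrist','w8');o=get_obs();print(o['time_s'],o['eef_pos'].round(4),o['opening'])
P=np.array([[dep(c,u,v) for u in range(640)] for v in range(400)])
d=np.hypot(P[...,0]-.451,P[...,1]+.0222);m=(P[...,2]>.050)&(P[...,2]<.06)&(d<.015);print(m.sum(),P[m].mean(0).round(4),P[m].max(0).round(4),P[m].min(0).round(4))
v,u=np.nonzero(m);print(u.mean(),v.mean())
m=(P[...,2]>.003)&(P[...,2]<.06)&(d<.045);print('foot',cv2.minEnclosingCircle(P[m][:,:2].astype(np.float32)))
E
```

```text
20.6 [ 0.4517 -0.0211  0.1512] -0.00022984144691895998
319 [ 0.4487 -0.0221  0.0553] [ 0.4563 -0.0153  0.0577] [ 0.4415 -0.0309  0.0504]
313.4733542319749 210.22257053291537
foot ((0.448743611574173, -0.022864751517772675), 0.03756401315331459)
```

Emit:
carry_out(
  plan=[
    [[-0.0025,-0.0012,-0.025,0,0,0,0],[-0.0025,-0.0012,-0.05,0,0,0,0],[-0.0025,-0.0012,-0.068,0,0,0,0],[-0.0025,-0.0012,-0.08,0,0,0,0],[-0.0025,-0.0012,-0.085,0,0,0,0]],
  ],
)

```text
time_s: 21.02
eef_pos: [0.4478, -0.0222, 0.0644]
eef_rot: [-0.002, 0.633, 0.774, -0.001]
wrist_force: [-0.7, 0.1, 0.9]
opening: -0.0
grasp_force: 0.0
```

Emit:
carry_out(
  plan=[
    [[0,0,-0.003,0,0,0,0],[0,0,-0.006,0,0,0,0],[0,0,-0.008,0,0,0,0],[0,0,-0.009,0,0,0,0],[0,0,-0.01,0,0,0,0]],
  ],
)

```text
time_s: 21.43
eef_pos: [0.4497, -0.0232, 0.0568]
eef_rot: [0.001, 0.633, 0.774, 0.0]
wrist_force: [-0.4, 0.9, 0.9]
opening: -0.001
grasp_force: 0.5
```

Emit:
carry_out(
  plan=[
    [[0,0,-0.001,0,0,0,0],[0,0,-0.002,0,0,0,0],[0,0,-0.003,0,0,0,0],[0,0,-0.003,0,0,0,0],[0,0,-0.003,0,0,0,0]],
  ],
)

```text
time_s: 21.85
eef_pos: [0.4497, -0.0232, 0.054]
eef_rot: [0.0, 0.633, 0.774, 0.0]
wrist_force: [-3.2, 1.1, 7.8]
opening: -0.0
grasp_force: 3.6
```

Emit:
carry_out(
  plan=[
    [[0,0,-0.0005,0,0,0,0],[0,0,-0.001,0,0,0,0],[0,0,-0.0015,0,0,0,0],[0,0,-0.0015,0,0,0,0],[0,0,-0.0015,0,0,0,0]],
  ],
)

```text
time_s: 22.27
eef_pos: [0.4498, -0.0232, 0.0536]
eef_rot: [0.0, 0.633, 0.774, 0.0]
wrist_force: [-7.1, 2.8, 20.0]
opening: -0.001
grasp_force: 10.1
```

Emit:
carry_out(
  plan=[
    [[0,0,-0.0005,0,0,0,0],[0,0,-0.001,0,0,0,0],[0,0,-0.001,0,0,0,0],[0,0,-0.001,0,0,0,0],[0,0,-0.001,0,0,0,0]],
  ],
)

```text
time_s: 22.68
eef_pos: [0.4499, -0.0232, 0.0535]
eef_rot: [0.0, 0.633, 0.774, 0.0]
wrist_force: [-11.2, 3.5, 31.4]
opening: -0.005
grasp_force: 15.5
```

The button is bottomed out at z = 0.0535. I'm retreating straight up.

Emit:
carry_out(
  plan=[
    [[0,0,0.005,0,0,0,0],[0,0,0.015,0,0,0,0],[0,0,0.04,0,0,0,0],[0,0,0.075,0,0,0,0],[0,0,0.11,0,0,0,0]],
  ],
)

```text
time_s: 23.1
eef_pos: [0.448, -0.0228, 0.1615]
eef_rot: [-0.001, 0.633, 0.774, -0.0]
wrist_force: [0.6, 0.5, -0.5]
opening: 0.003
grasp_force: 0.0
```

Emit:
carry_out(
  plan=[
    [[0,0,0.02,0,0,0,0],[0,0,0.02,0,0,0,0],[0,0,0.02,0,0,0,0],[0,0,0.02,0,0,0,0],[0,0,0.02,0,0,0,0]],
  ],
)

```text
time_s: 23.52
eef_pos: [0.448, -0.0228, 0.1793]
eef_rot: [-0.001, 0.633, 0.774, -0.001]
wrist_force: [0.1, 0.3, 0.2]
opening: 0.0
grasp_force: 0.0
```

```bash
python3 - <<'E'
from h import *
c=grab('scene','s9');o=get_obs();print(o['time_s'],o['eef_pos'].round(3),o['wrist_force'].round(1),np.abs(o['dq']).max())
cv2.imwrite('pics/s9c.png',cv2.resize(c['pixels'][170:310,170:430,::-1],None,fx=3,fy=3,interpolation=cv2.INTER_CUBIC))
E
```

```text
23.5667 [ 0.448 -0.023  0.179] [-0.6 -0.   0.5] 0.004353137585923966
```

View pics/s9c.png

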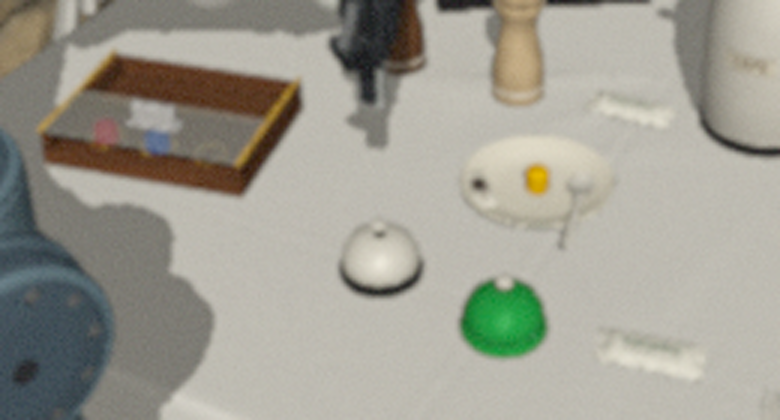

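The crop shows the praline upright on the saucer at (538,180), the cover shut, the bell free at (380,260) and everything else in place.

```bash
python3 -c "from bench import hand_in; print(hand_in())"
```

```text
the job is handed in; nothing more can be done
None
```

The job is handed in after about 24 s of the 64 s allowed: the gold praline stands upright in the middle of the saucer, the cover is shut again, and the silver bell's button was pressed fully down last; no verdict was returned.

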